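# Press a dowel home with the locking clamp, then release it

## Task

Press the dowel fully home in the wood block with the bench locking clamp: push the raised handle down until you feel it snap over centre, ease off at once, and let go so that the clamp stays locked on the block by itself for at least two seconds. Then press the small release lever at the clamp's side so that handle and jaw spring open. The snap comes at a different place each time, and leaning on a handle or lever that has reached its stop (over 40 N) damages the clamp; keep your fingers off the block and leave the other things alone.

Things in the scene. Friction and masses are not known exactly. Their poses are not given: they have to be found in the camera images.
- clamp: bench locking clamp on a wooden board (255 x 120 x 18 mm), fixed. Origin: on the worktop under the handle's hinge; +x points from hinge to jaw, the handle points to -x; +z up. The grey C-frame, 40 mm wide, spans x = -11 to 97 mm, 130 mm tall (spindle to 140 mm); the jaw's axis is at x = 70 mm. Under the moving handle lies a fixed steel lower handle, top about 65 mm above the worktop
- handle: the moving handle, a straight black-sleeved bar 170 mm long, 21 mm wide, 17 mm thick; origin on the hinge; starts raised 35 to 45 degrees. Pushed along its arc 110 mm from the hinge it resists with up to 17 N (more if a finger rubs), then less, then snaps 4 degrees on to a hard stop and stays; short of that it springs back. The snap comes 6 degrees above to 12 below level, by a hidden setting
- hinge (a point): the handle's hinge, fixed, 100 mm above the worktop; its axis is the clamp's y axis, so the handle swings in the upright plane through the clamp's x axis
- handle_end (a point): point on the handle's upper face, mid-width, 160 mm from the hinge and 7 mm above the bar's centre line
- release_tab (a point): centre of the upper face of the release lever's flat steel tab (30 x 28 mm), at the clamp's +y side, 72 mm behind the hinge (-x) and 85 mm beside the handle (+y); rests about 86 mm above the worktop, differing by up to 11 mm from case to case
- release (a joint): release lever angle, rad: 0 at rest, grows as the tab is pressed down; hard stop at 0.45 (tab 25 mm down). With the clamp locked it is light at first, then needs 5 to 15 N (more if a finger rubs), and frees the handle at about 0.25 to 0.4 (14 to 22 mm down); the handle then springs up. The lever springs back when let go
- plunger (a joint): how far the jaw's spindle has come down, m: 0 open, 0.019 to 0.027 when locked; it springs back to near 0 when released
- pad_face (a point): centre of the lower face of the jaw's round sprung pad (28 mm across), 14 to 18 mm above the block at the start
- pad: the jaw's round rubber pad, 28 mm across, 10 mm thick, on the end of the spindle; origin at the centre of its lower face; a stiff spring behind it lets it give up to 10 mm
- block: loose planed wood block, 45 x 90 x 28 mm, lying in the nest under the jaw; origin at the centre of its underside
- block_top (a point): centre of the block's upper face, where the dowel stands
- dowel (a joint): how far the dark 14 mm dowel in the block has been driven, m: 0 stands 8 mm proud of the block, 0.0075 is fully home; friction of 4 N holds it where it is
- match_box: bystander, leave alone: match box, 37 x 58 x 17 mm; origin at the centre of its underside
- spare_offcut: bystander, leave alone: dark offcut of wood, 42 x 70 x 20 mm; origin at the centre of its underside
- tape_roll: bystander, leave alone: roll of tape lying flat, 96 mm across, 25 mm high; origin at the centre of its underside
- chisel: bystander, leave alone: chisel with wooden handle, 258 x 25 x 25 mm; origin at the centre of its underside
- secateurs: bystander, leave alone: secateurs, 189 x 53 x 17 mm; origin at the centre of its underside

How it is judged:
By the outcome, as a careful person would: the job done as asked, in the order asked, and still so for the second after the job is handed in, with the robot touching nothing.
It also fails if it takes over 64 s, if anything falls off the work surface, if the arm or the gripper's body presses on something with over 40 N, if the wrist force passes 120 N, or if a joint passes its speed limit or range.

## Robot

A 6-joint arm with a two-finger parallel gripper is mounted at the origin on a cart in front of the work surface, level with it; the furniture and walls round the work are solid. World frame = base frame: x ahead of the robot, y to its left, z up, the work surface at z = 0. Lengths are in m, angles in rad, forces in N, time in s.
With the tool pointing down it reaches from about 0.4 to 0.925 m from the base axis. Payload 3.4 kg.
Tool frame: the origin (TCP) lies on the front face of the gripper's body, between the roots of the fingers; the fingertips stand 73 mm ahead of it and the grasp point (between the pads) lies 54 mm ahead of it; z points along the fingers, y is the line along which they close (so a half turn about z gives the same grasp; the last joint's range is limited). The gripper opens to 85 mm and grips with 20 to 120 N. Pads are 22 mm wide; open, the fingers measure 114 mm over their backs; the gripper's body (76 mm by 85 mm) begins 54 mm behind the grasp point. The pads swing forward as they close: fully open they stand 13 mm farther back than shut.
Start: joints at [1.21, 0.307, 1.506, -0, 1.328, -0.073], TCP at [0.163, 0.551, 0.304] pointing down, gripper open.
Joint ranges: [-3.12, 3.12], [-1.05, 2.28], [0.14, 2.33], [-1.42, 4.57], [0.1, 2.73], [-2.68, 2.68]. Speed limits (rad/s): [2.57, 2.57, 3.14, 3.14, 3.14, 3.14].

## Interface

Orientations are given as a rotation vector (axis times angle).
In Python, from bench import manip, eyes, workorder gives the robot as it stands.
- The arm moves only by the tool send_rows, never from a script. Its argument "motion" is a list of rows, each an object of numbers: "hand": the opening, from -1 (shut) to 1 (fully open); "tx", "ty", "tz": the shift along the tool's x, y, z in cm; "turn": the turn about the tool's z in rad. A call has exactly 10 rows; each row is the pose to reach, as a shift and turn from the pose commanded when the call began, along the tool's axes at that moment; what a row does not reach only later rows make up. A row lasts 1/12 s, in which the tool goes at most 41.7 mm and 7.16 degrees, less where a joint would pass 70% of its speed; a pose out of reach is approached as far as the arm can. A call with a gripper value outside its range is refused whole. The fingers move at their own pace and stop on an object; "grip_force" is the grip in N (left out, the last holds). Time passes only in rows, so rows that repeat a pose let the fingers close, or fill a call up. It gives the time, the measured TCP pose, the force, the opening and the grip force at its end, in the units of the state.
- manip.state(): the state, without advancing time (a new reading comes with each control period).
- eyes.get_image(name): name is "scene" or "top"; returns a dict with "img" (480x640x3 uint8, red, green, blue), "fx", "fy", "cx", "cy" (pixels), "k1" (the pictures are not rectified: a ray, as slopes to the right and down, at radius r is drawn at 1 + k1 r^2 times it, then the intrinsics apply), "eye" and "attitude" of the camera in the world. Camera axes: x right, y down, z forward; pixel columns grow to the right and rows downward; lengths in m; the calibration is good to about 2 mm. A picture is of the moment at which its call begins. There is no depth.
- workorder.finish_job(): hands the job in; it is judged then, once.
The state is a dict: "clock": time; "joint_pos": joint angles; "qvel": joint speeds; "joint_efforts": joint torques, N m; "position": TCP position; "tcp_rot": TCP orientation; "contact_force": force on the tool from outside, world axes, zero at the start; "torque": the same for the moment, N m; "grip_width": finger opening in m; "gripper_force": force on a finger pad.
Only numpy, scipy, OpenCV 4.12 (cv2) and the standard library are available. Lean on these libraries where they do the work, as an engineer would, in place of code of your own. Each camera call takes 0.05 s, during which the arm holds its last target. There are 200 camera calls.

## Working session

There is one attempt and no reset: what is moved stays moved. The work goes in short steps, Python scripts to look and compute and a tool call to move; the robot and the scene stay as the last step left them, time stands still between calls to the robot, and variables do not carry over. Pictures are saved under pics/ and viewed, at most 10 in all, crops included, and the job is handed in when it is done.

Besides the shell and the picture viewer there is one more tool, called after "Emit:" by a JSON object that holds its "op" and its "data", one argument or row to a line. send_rows: Moves the arm, as the interface text tells. Its arguments: {"type":"object","properties":{"motion":{"type":"array","items":{"type":"object","properties":{"hand":{"type":"number"},"tx":{"type":"number"},"ty":{"type":"number"},"tz":{"type":"number"},"turn":{"type":"number"}}}},"grip_force":{"type":"number"}},"required":["motion"]}

```bash
mkdir -p pics; python3 - <<'E'
from bench import manip, eyes
import cv2
print(manip.state())
for n in("scene","top"):
    d=eyes.get_image(n); cv2.imwrite(f"pics/{n}0.png",d["img"][:,:,::-1]); print({k:v for k,v in d.items() if k!="img"})
E
```

```text
{'clock': 0.0, 'joint_pos': array([ 1.20951913e+00,  3.07559312e-01,  1.50768592e+00, -2.13091571e-05,
        1.32839249e+00, -7.34851372e-02]), 'qvel': array([-0.00128933, -0.00013245,  0.000721  , -0.00143655,  0.0010089 ,
        0.00068447]), 'joint_efforts': array([ 6.20542687e-04, -4.57547629e+01, -2.51910961e+01, -1.87978640e-04,
        1.34707731e-02, -2.70295892e-07]), 'position': array([0.16302986, 0.55082434, 0.302984  ]), 'tcp_rot': array([-0.45043568, -3.1087068 ,  0.00314337]), 'contact_force': array([-0.00138461, -0.31283771,  0.32914732]), 'torque': array([-0.0071191 ,  0.02034303,  0.00816343]), 'gripper_force': 0.0, 'grip_width': 0.08514567538447258}
{'fx': 581.8991966373114, 'fy': 581.8991966373114, 'cx': 318.56012789760126, 'cy': 241.38720483483124, 'k1': -0.07774421379729977, 'eye': array([-0.08116166, -0.75942732,  0.99373943]), 'attitude': array([-2.14323577,  0.66023141, -0.35371658])}
{'fx': 578.3798969732526, 'fy': 578.3798969732526, 'cx': 322.6521440928113, 'cy': 228.4435430529732, 'k1': -0.06930389430079201, 'eye': array([0.33463517, 0.12906551, 1.43058369]), 'attitude': array([-2.13249085,  2.09033716, -0.19145624])}
```

View pics/scene0.png

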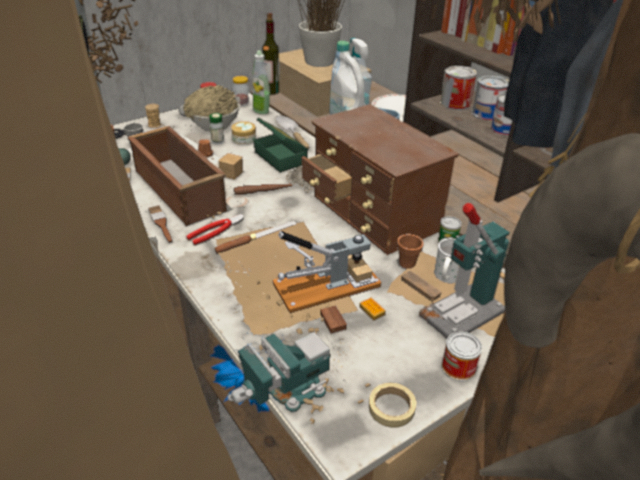

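View pics/top0.png

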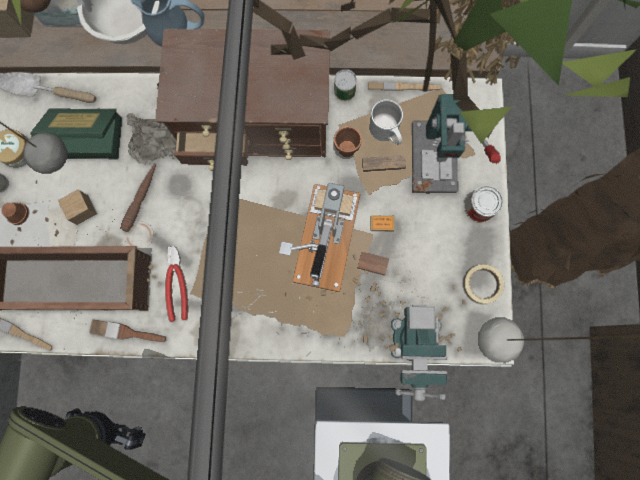

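The scene view shows the clamp at about (330,270). In the top view its board spans (295-355, 185-290), with the handle at (318,265) and the release tab at (285,248). I'll enlarge both.

```bash
python3 - <<'E'
import cv2,numpy as np
a=cv2.imread("pics/scene0.png")[215:315,260:390]; b=cv2.imread("pics/top0.png")[175:300,265:375]
a=cv2.resize(a,None,fx=6,fy=6,interpolation=cv2.INTER_CUBIC);b=cv2.resize(b,None,fx=4.8,fy=4.8,interpolation=cv2.INTER_CUBIC)
cv2.imwrite("pics/sc.png",a);cv2.imwrite("pics/tc.png",b);print(a.shape,b.shape)
E
```

```text
(600, 780, 3) (600, 528, 3)
```

View pics/sc.png

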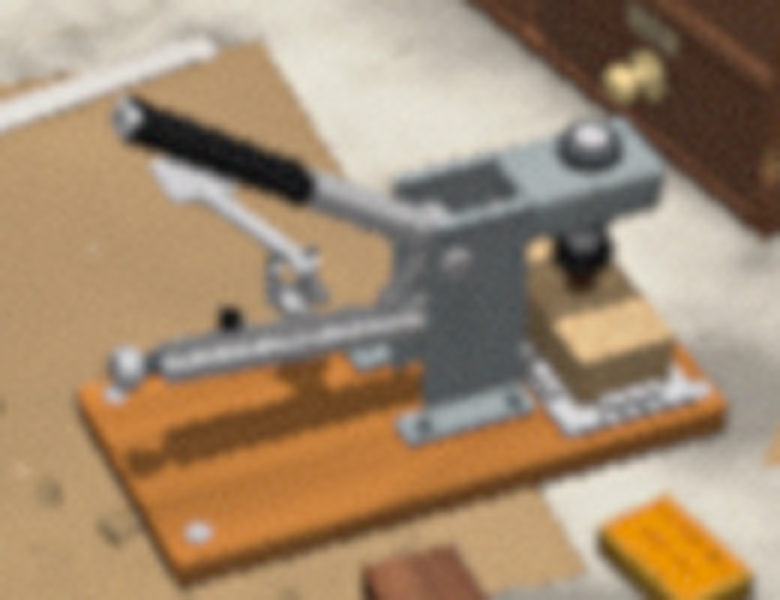

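View pics/tc.png

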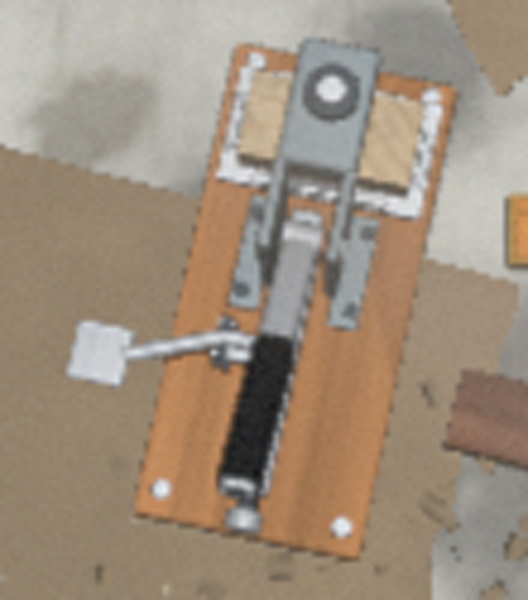

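```bash
cat > h.py <<'E'
import numpy as np, cv2
from scipy.spatial.transform import Rotation as R
CAL={"scene":(581.9,318.56,241.387,-0.077744,[-0.08116166,-0.75942732,0.99373943],[-2.14323577,0.66023141,-0.35371658]),
"top":(578.38,322.652,228.4435,-0.069304,[0.33463517,0.12906551,1.43058369],[-2.13249085,2.09033716,-0.19145624])}
def ray(n,p):
    f,cx,cy,k,e,a=CAL[n]; K=np.array([[f,0,cx],[0,f,cy],[0,0,1]])
    q=cv2.undistortPoints(np.array([[p]],float),K,np.array([k,0,0,0]))[0,0]
    d=R.from_rotvec(a).apply([*q,1]); return np.array(e),d/np.linalg.norm(d)
def onz(n,p,z): e,d=ray(n,p); return e+d*(z-e[2])/d[2]
def tri(ps,pt):
    (a,u),(b,v)=ray("scene",ps),ray("top",pt)
    s=np.linalg.lstsq(np.c_[u,-v],b-a,rcond=None)[0]; P,Q=a+u*s[0],b+v*s[1]
    return (P+Q)/2,np.linalg.norm(P-Q)
def proj(n,P):
    f,cx,cy,k,e,a=CAL[n]; K=np.array([[f,0,cx],[0,f,cy],[0,0,1]]); Ri=R.from_rotvec(a).inv()
    return cv2.projectPoints(np.array([P],float),Ri.as_rotvec(),-Ri.apply(e),K,np.array([k,0,0,0]))[0][0,0]
E
python3 - <<'E'
from h import *
T=lambda x,y:(265+(x-1.9)/4.8,175+(y-1.9)/4.8); S=lambda x,y:(260+(x-2.5)/6,215+(y-2.5)/6)
c=[onz("top",T(*p),.018) for p in((235,45),(455,88),(360,557),(137,515))]
c=np.array(c);print(c.round(4))
m=c.mean(0); d=(c[0]+c[1]-c[2]-c[3]); yaw=np.arctan2(d[1],d[0]); print("centre",m,"yaw",yaw,[np.linalg.norm(c[i]-c[i-1]) for i in range(4)])
print("spindle",tri(S(592,138),T(331,90)), onz("top",T(331,90),.14))
print("tab",tri(S(192,182),T(99,352)))
print("ball",tri(S(130,115),T(243,518)))
print("sleeve end",tri(S(143,125),T(237,483)), "sleeve start",tri(S(305,182),T(275,340)))
E
```

```text
[[0.7292 0.1792 0.018 ]
 [0.7079 0.0631 0.018 ]
 [0.4611 0.1091 0.018 ]
 [0.4802 0.2231 0.018 ]]
centre [0.59458374 0.14361991 0.018     ] yaw -0.17952851991058588 [np.float64(0.25289550257068905), np.float64(0.11803808912964087), np.float64(0.2510848526060167), np.float64(0.1156421781532543)]
spindle (array([0.6767361 , 0.12831709, 0.12731804]), np.float64(0.0003948036970349076)) [0.67358219 0.12822663 0.14      ]
tab (array([0.55205166, 0.24035664, 0.08520173]), np.float64(0.0023216084417957837))
ball (array([0.46599192, 0.16102205, 0.20345919]), np.float64(0.011916616703463454))
sleeve end (array([0.47948314, 0.16628524, 0.19051821]), np.float64(0.004014092047482077)) sleeve start (array([0.55020929, 0.15294705, 0.14206323]), np.float64(0.0021596085285395033))
```

```bash
cat >> h.py <<'E'
def delta(target,yaw=-0.18):
    "tool-frame shift (cm) and turn to put shut fingertips at world target"
    from bench import manip
    s=manip.state(); r=R.from_rotvec(s["tcp_rot"]); M=r.as_matrix()
    d=np.array(target)+[0,0,.073]-s["position"]
    ty=M[:,1]; want=np.array([-np.sin(yaw),np.cos(yaw),0])
    turn=np.arctan2(np.cross(ty,want)@M[:,2],ty@want)
    print("t",s["clock"],"cm",(100*M.T@d).round(2),"turn",turn.round(3),"F",s["contact_force"].round(1),"grip",s["grip_width"],"tip",(s["position"]-[0,0,.073]).round(4))
H=np.array([.606,.1422,0])
def clampp(u,z,v=0,yaw=-0.18): # u toward handle end (-x), v +y
    return H+[-u*np.cos(yaw)-v*np.sin(yaw),-u*np.sin(yaw)+v*np.cos(yaw),z]
E
python3 - <<'E'
from h import *
delta(clampp(.096,.250))
for th in (35,37,40,45):
    t=np.radians(th); print(th,*[proj(n,clampp(.16*np.cos(t)-.007*np.sin(t),.1+.16*np.sin(t)+.007*np.cos(t))).round(1) for n in("scene","top")])
print("seen end scene",(260+140/6,215+118/6),"top",(265+240/4.8,175+495/4.8))
E
```

```text
t 0.1 cm [-44.53 -27.65  -1.95] turn -0.108 F [-0.4 -0.   0.3] grip 0.08522079481689301 tip [0.163  0.5509 0.2301]
35 [283.4 233.2] [315.  273.3]
37 [284.7 231.3] [315.3 271.5]
40 [286.9 228.5] [315.7 268.6]
45 [290.9 224. ] [316.5 263.5]
seen end scene (283.3333333333333, 234.66666666666666) top (315.0, 278.125)
```

Emit:
{"op": "send_rows", "data": {
  "motion": [
    {"tx": 0, "ty": 0, "tz": -2, "turn": 0, "hand": -1},
    {"tx": -4, "ty": -2.5, "tz": -3, "turn": -0.02, "hand": -1},
    {"tx": -7.3, "ty": -4.5, "tz": -3, "turn": -0.04, "hand": -1},
    {"tx": -10.6, "ty": -6.6, "tz": -3, "turn": -0.06, "hand": -1},
    {"tx": -14, "ty": -8.7, "tz": -3, "turn": -0.08, "hand": -1},
    {"tx": -17.4, "ty": -10.8, "tz": -3, "turn": -0.108, "hand": -1},
    {"tx": -20.8, "ty": -12.9, "tz": -3, "turn": -0.108, "hand": -1},
    {"tx": -24.2, "ty": -15, "tz": -3, "turn": -0.108, "hand": -1},
    {"tx": -27.6, "ty": -17.1, "tz": -3, "turn": -0.108, "hand": -1},
    {"tx": -31, "ty": -19.2, "tz": -3, "turn": -0.108, "hand": -1}
  ]
}}

```text
clock: 0.93
position: [0.4066, 0.2774, 0.3337]
tcp_rot: [-0.282, -3.128, 0.0]
contact_force: [1.4, 0.2, 0.2]
grip_width: 0.0
gripper_force: 0.0
```

```bash
python3 - <<'E'
from h import *
delta(clampp(.096,.230))
E
```

```text
t 0.9333 cm [-12.43  -9.74   3.06] turn 0.0 F [1.4 0.2 0.2] grip 6.304750493906969e-06 tip [0.4066 0.2774 0.2607]
```

Emit:
{"op": "send_rows", "data": {
  "motion": [
    {"tx": -2.5, "ty": -2, "tz": 0, "turn": 0, "hand": -1},
    {"tx": -5, "ty": -4, "tz": 0, "turn": 0, "hand": -1},
    {"tx": -7.5, "ty": -6, "tz": 0, "turn": 0, "hand": -1},
    {"tx": -10, "ty": -8, "tz": 1, "turn": 0, "hand": -1},
    {"tx": -12, "ty": -9.3, "tz": 2, "turn": 0, "hand": -1},
    {"tx": -12.4, "ty": -9.7, "tz": 3, "turn": 0, "hand": -1},
    {"tx": -12.4, "ty": -9.7, "tz": 3, "turn": 0, "hand": -1},
    {"tx": -12.4, "ty": -9.7, "tz": 3, "turn": 0, "hand": -1},
    {"tx": -12.4, "ty": -9.7, "tz": 3, "turn": 0, "hand": -1},
    {"tx": -12.4, "ty": -9.7, "tz": 3, "turn": 0, "hand": -1}
  ]
}}

```text
clock: 1.77
position: [0.5099, 0.1627, 0.3045]
tcp_rot: [0.28, 3.129, 0.001]
contact_force: [-0.3, -0.1, 0.6]
grip_width: -0.0002
gripper_force: 0.0
```

```bash
python3 - <<'E'
from h import *
from bench import eyes
delta(clampp(.096,.200))
a=eyes.get_image("scene")["img"][175:315,240:400,::-1]; b=eyes.get_image("top")["img"][175:300,265:375,::-1]
a=cv2.resize(a,(571,500),interpolation=cv2.INTER_CUBIC);b=cv2.resize(b,(229,260),interpolation=cv2.INTER_CUBIC)
o=np.zeros((500,800,3),np.uint8);o[:,:571]=a;o[:260,571:]=b;cv2.imwrite("pics/pre.png",o)
E
```

```text
t 1.7667 cm [-0.22 -0.3   3.15] turn 0.002 F [-0.3 -0.1  0.6] grip -0.00017153268448185172 tip [0.5099 0.1627 0.2315]
```

View pics/pre.png

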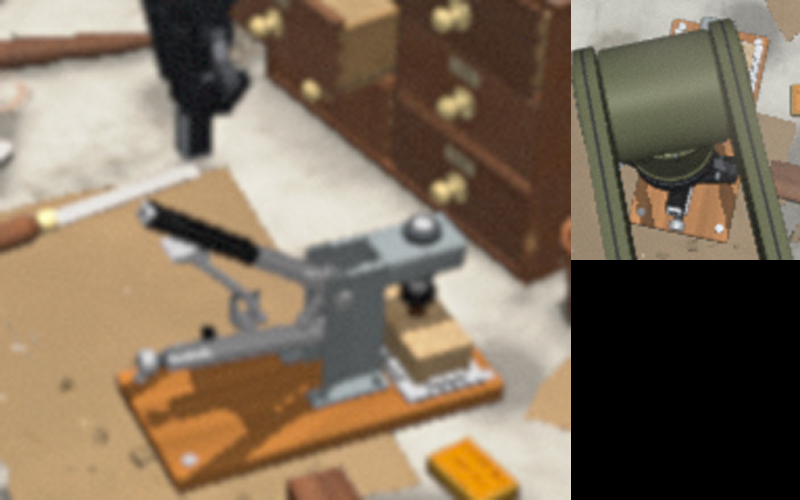

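The shut fingertips at about (195,150) in the crop are above the handle and in its plane. I'll descend to contact.

Emit:
{"op": "send_rows", "data": {
  "motion": [
    {"tx": -0.2, "ty": -0.2, "tz": 1, "turn": 0, "hand": -1},
    {"tx": -0.2, "ty": -0.2, "tz": 2, "turn": 0, "hand": -1},
    {"tx": -0.2, "ty": -0.2, "tz": 2.6, "turn": 0, "hand": -1},
    {"tx": -0.2, "ty": -0.2, "tz": 2.9, "turn": 0, "hand": -1},
    {"tx": -0.2, "ty": -0.2, "tz": 3.2, "turn": 0, "hand": -1},
    {"tx": -0.2, "ty": -0.2, "tz": 3.5, "turn": 0, "hand": -1},
    {"tx": -0.2, "ty": -0.2, "tz": 3.8, "turn": 0, "hand": -1},
    {"tx": -0.2, "ty": -0.2, "tz": 4.0, "turn": 0, "hand": -1},
    {"tx": -0.2, "ty": -0.2, "tz": 4.0, "turn": 0, "hand": -1},
    {"tx": -0.2, "ty": -0.2, "tz": 4.0, "turn": 0, "hand": -1}
  ]
}}

```text
clock: 2.7
position: [0.5123, 0.1593, 0.2639]
tcp_rot: [0.282, 3.129, -0.0]
contact_force: [0.1, 0.2, 0.9]
grip_width: 0.0003
gripper_force: 0.0
```

Emit:
{"op": "send_rows", "data": {
  "motion": [
    {"tx": 0.3, "ty": 0, "tz": 0.4, "turn": 0, "hand": -1},
    {"tx": 0.7, "ty": 0, "tz": 0.8, "turn": 0, "hand": -1},
    {"tx": 1.1, "ty": 0, "tz": 1.4, "turn": 0, "hand": -1},
    {"tx": 1.4, "ty": 0, "tz": 2, "turn": 0, "hand": -1},
    {"tx": 1.7, "ty": 0, "tz": 2.6, "turn": 0, "hand": -1},
    {"tx": 2.0, "ty": 0, "tz": 3.2, "turn": 0, "hand": -1},
    {"tx": 2.2, "ty": 0, "tz": 3.8, "turn": 0, "hand": -1},
    {"tx": 2.4, "ty": 0, "tz": 4.3, "turn": 0, "hand": -1},
    {"tx": 2.5, "ty": 0, "tz": 4.6, "turn": 0, "hand": -1},
    {"tx": 2.5, "ty": 0, "tz": 4.6, "turn": 0, "hand": -1}
  ]
}}

```text
clock: 3.53
position: [0.4869, 0.164, 0.2178]
tcp_rot: [-0.282, -3.128, -0.0]
contact_force: [-2.1, 1.5, 7.1]
grip_width: 0.0003
gripper_force: 3.2
```

```bash
python3 - <<'E'
from h import *
delta(clampp(.127,.130))
E
```

```text
t 3.5333 cm [ 0.59 -0.01  1.48] turn 0.0 F [-2.1  1.5  7.1] grip 0.00028174075371434126 tip [0.4869 0.164  0.1448]
```

Emit:
{"op": "send_rows", "data": {
  "motion": [
    {"tx": 0.1, "ty": 0, "tz": 0.2, "turn": 0, "hand": -1},
    {"tx": 0.2, "ty": 0, "tz": 0.4, "turn": 0, "hand": -1},
    {"tx": 0.3, "ty": 0, "tz": 0.6, "turn": 0, "hand": -1},
    {"tx": 0.4, "ty": 0, "tz": 0.8, "turn": 0, "hand": -1},
    {"tx": 0.4, "ty": 0, "tz": 1.0, "turn": 0, "hand": -1},
    {"tx": 0.5, "ty": 0, "tz": 1.2, "turn": 0, "hand": -1},
    {"tx": 0.5, "ty": 0, "tz": 1.3, "turn": 0, "hand": -1},
    {"tx": 0.5, "ty": 0, "tz": 1.3, "turn": 0, "hand": -1},
    {"tx": 0.5, "ty": 0, "tz": 1.3, "turn": 0, "hand": -1},
    {"tx": 0.5, "ty": 0, "tz": 1.3, "turn": 0, "hand": -1}
  ]
}}

```text
clock: 4.37
position: [0.4832, 0.165, 0.2054]
tcp_rot: [0.282, 3.127, 0.001]
contact_force: [-0.7, 1.5, 4.7]
grip_width: 0.0004
gripper_force: 2.5
```

Emit:
{"op": "send_rows", "data": {
  "motion": [
    {"tx": 0, "ty": 0, "tz": 0.1, "turn": 0, "hand": -1},
    {"tx": 0.1, "ty": 0, "tz": 0.2, "turn": 0, "hand": -1},
    {"tx": 0.1, "ty": 0, "tz": 0.3, "turn": 0, "hand": -1},
    {"tx": 0.1, "ty": 0, "tz": 0.4, "turn": 0, "hand": -1},
    {"tx": 0.1, "ty": 0, "tz": 0.5, "turn": 0, "hand": -1},
    {"tx": 0.1, "ty": 0, "tz": 0.5, "turn": 0, "hand": -1},
    {"tx": 0.1, "ty": 0, "tz": 0.5, "turn": 0, "hand": -1},
    {"tx": 0.1, "ty": 0, "tz": 0.5, "turn": 0, "hand": -1},
    {"tx": 0.1, "ty": 0, "tz": 0.5, "turn": 0, "hand": -1},
    {"tx": 0.1, "ty": 0, "tz": 0.5, "turn": 0, "hand": -1}
  ]
}}

```text
clock: 5.2
position: [0.4822, 0.1653, 0.2011]
tcp_rot: [0.282, 3.127, 0.002]
contact_force: [-1.8, 1.5, 10.8]
grip_width: 0.0002
gripper_force: 5.6
```

Emit:
{"op": "send_rows", "data": {
  "motion": [
    {"tx": 0, "ty": 0, "tz": 0.1, "turn": 0, "hand": -1},
    {"tx": 0.1, "ty": 0, "tz": 0.2, "turn": 0, "hand": -1},
    {"tx": 0.1, "ty": 0, "tz": 0.3, "turn": 0, "hand": -1},
    {"tx": 0.1, "ty": 0, "tz": 0.4, "turn": 0, "hand": -1},
    {"tx": 0.1, "ty": 0, "tz": 0.5, "turn": 0, "hand": -1},
    {"tx": 0.1, "ty": 0, "tz": 0.5, "turn": 0, "hand": -1},
    {"tx": 0.1, "ty": 0, "tz": 0.5, "turn": 0, "hand": -1},
    {"tx": 0.1, "ty": 0, "tz": 0.5, "turn": 0, "hand": -1},
    {"tx": 0.1, "ty": 0, "tz": 0.5, "turn": 0, "hand": -1},
    {"tx": 0.1, "ty": 0, "tz": 0.5, "turn": 0, "hand": -1}
  ]
}}

```text
clock: 6.03
position: [0.4806, 0.165, 0.1947]
tcp_rot: [-0.282, -3.128, 0.0]
contact_force: [-1.0, 2.0, 1.1]
grip_width: 0.0
gripper_force: 0.6
```

```bash
python3 - <<'E'
from h import *
from bench import eyes
a=eyes.get_image("scene")["img"][195:305,250:390,::-1]
cv2.imwrite("pics/press.png",cv2.resize(a,None,fx=5,fy=5,interpolation=cv2.INTER_CUBIC))
E
```

```text
(no output)
```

View pics/press.png

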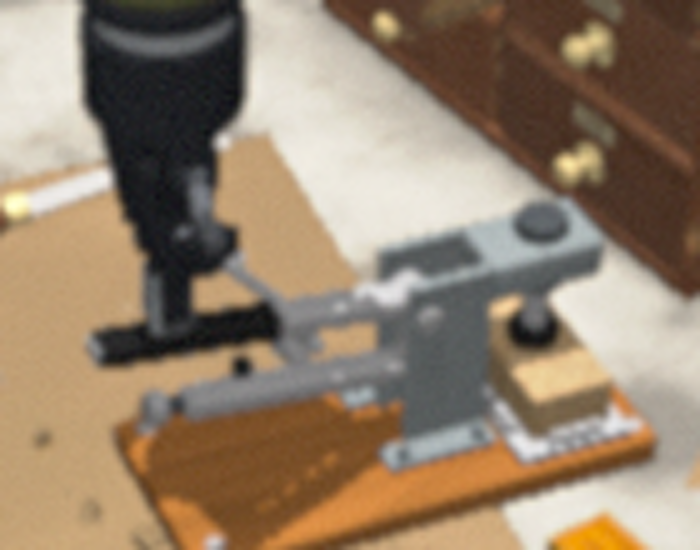

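```bash
python3 - <<'E'
from h import *
for th in (6,4,2,0,-2,-4):
    t=np.radians(th); print(th,proj("scene",clampp(.17*np.cos(t),.1+.17*np.sin(t))).round(1))
print(250+97/5,195+348/5)
for th in (6,4,2,0,-2,-4):
    t=np.radians(th); print(th,proj("scene",clampp(.13*np.cos(t),.1+.13*np.sin(t))).round(1))
delta(clampp(.128,.12))
E
```

```text
6 [267.4 264.5]
4 [267.3 266.4]
2 [267.3 268.4]
0 [267.3 270.3]
-2 [267.4 272.2]
-4 [267.6 274.1]
269.4 264.6
6 [283.1 261.7]
4 [283.  263.2]
2 [282.9 264.6]
0 [282.9 266.1]
-2 [283.  267.6]
-4 [283.1 269. ]
t 6.0833 cm [0.06 0.   0.17] turn 0.0 F [ 0.  -0.8  1.6] grip -8.738209933858315e-06 tip [0.4806 0.165  0.1217]
```

The force fell from 10.8 to about 1 N, and the handle end at (97,348) puts it at about 5° with the pad on the block. I'll ease off and see whether it stays.

Emit:
{"op": "send_rows", "data": {
  "motion": [
    {"tx": 0, "ty": 0, "tz": -0.3, "turn": 0, "hand": -1},
    {"tx": 0, "ty": 0, "tz": -0.6, "turn": 0, "hand": -1},
    {"tx": 0, "ty": 0, "tz": -0.9, "turn": 0, "hand": -1},
    {"tx": 0, "ty": 0, "tz": -1.2, "turn": 0, "hand": -1},
    {"tx": 0, "ty": 0, "tz": -1.5, "turn": 0, "hand": -1},
    {"tx": 0, "ty": 0, "tz": -1.8, "turn": 0, "hand": -1},
    {"tx": 0, "ty": 0, "tz": -2, "turn": 0, "hand": -1},
    {"tx": 0, "ty": 0, "tz": -2, "turn": 0, "hand": -1},
    {"tx": 0, "ty": 0, "tz": -2, "turn": 0, "hand": -1},
    {"tx": 0, "ty": 0, "tz": -2, "turn": 0, "hand": -1}
  ]
}}

```text
clock: 6.92
position: [0.4838, 0.1649, 0.2169]
tcp_rot: [0.281, 3.121, 0.001]
contact_force: [3.6, -3.3, 6.1]
grip_width: 0.0005
gripper_force: 3.5
```

```bash
python3 - <<'E'
from h import *
from bench import eyes
a=eyes.get_image("scene")["img"][195:305,250:390,::-1]
cv2.imwrite("pics/lift.png",cv2.resize(a,None,fx=5,fy=5,interpolation=cv2.INTER_CUBIC))
delta(clampp(.128,.12))
E
```

```text
t 6.9667 cm [ 0.39 -0.04  2.38] turn 0.001 F [ 4.1 -4.5  5.7] grip -0.0001328749020163275 tip [0.4838 0.1649 0.1439]
```

View pics/lift.png

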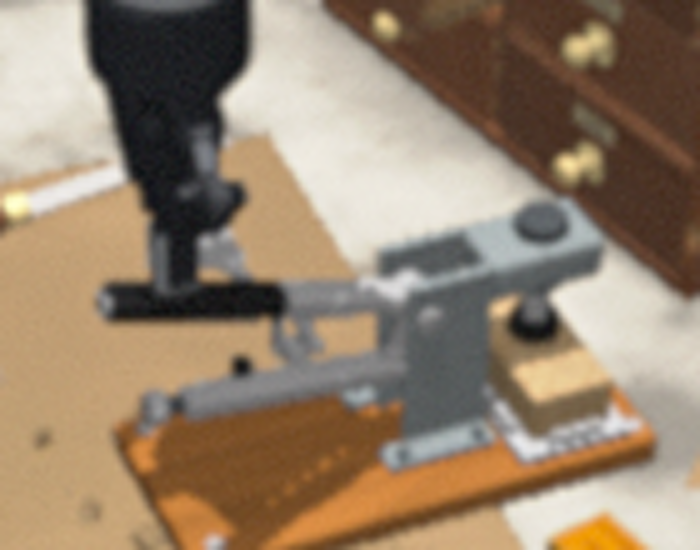

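It isn't locked: the handle followed the finger back up, with its end at (105,300). I'll press again, and deeper.

Emit:
{"op": "send_rows", "data": {
  "motion": [
    {"tx": 0, "ty": 0, "tz": 0.4, "turn": 0, "hand": -1},
    {"tx": 0, "ty": 0, "tz": 0.8, "turn": 0, "hand": -1},
    {"tx": 0, "ty": 0, "tz": 1.2, "turn": 0, "hand": -1},
    {"tx": 0, "ty": 0, "tz": 1.6, "turn": 0, "hand": -1},
    {"tx": 0, "ty": 0, "tz": 1.8, "turn": 0, "hand": -1},
    {"tx": 0, "ty": 0, "tz": 2, "turn": 0, "hand": -1},
    {"tx": 0, "ty": 0, "tz": 2.1, "turn": 0, "hand": -1},
    {"tx": 0, "ty": 0, "tz": 2.2, "turn": 0, "hand": -1},
    {"tx": 0, "ty": 0, "tz": 2.3, "turn": 0, "hand": -1},
    {"tx": 0, "ty": 0, "tz": 2.3, "turn": 0, "hand": -1}
  ]
}}

```text
clock: 7.8
position: [0.4808, 0.165, 0.1916]
tcp_rot: [-0.282, -3.129, 0.0]
contact_force: [0.2, -0.1, 1.0]
grip_width: 0.0002
gripper_force: 0.2
```

Emit:
{"op": "send_rows", "data": {
  "motion": [
    {"tx": 0, "ty": 0, "tz": 0.1, "turn": 0, "hand": -1},
    {"tx": 0, "ty": 0, "tz": 0.2, "turn": 0, "hand": -1},
    {"tx": 0, "ty": 0, "tz": 0.3, "turn": 0, "hand": -1},
    {"tx": 0, "ty": 0, "tz": 0.3, "turn": 0, "hand": -1},
    {"tx": 0, "ty": 0, "tz": 0.3, "turn": 0, "hand": -1},
    {"tx": 0, "ty": 0, "tz": 0.3, "turn": 0, "hand": -1},
    {"tx": 0, "ty": 0, "tz": 0.3, "turn": 0, "hand": -1},
    {"tx": 0, "ty": 0, "tz": 0.3, "turn": 0, "hand": -1},
    {"tx": 0, "ty": 0, "tz": 0.3, "turn": 0, "hand": -1},
    {"tx": 0, "ty": 0, "tz": 0.3, "turn": 0, "hand": -1}
  ]
}}

```text
clock: 8.63
position: [0.4807, 0.1651, 0.1889]
tcp_rot: [0.282, 3.129, 0.0]
contact_force: [0.3, -0.0, -0.5]
grip_width: -0.0002
gripper_force: 0.0
```

```bash
cat >> h.py <<'E'
def rows(img,cols=(270,272,274,276)):
    g=cv2.cvtColor(img,cv2.COLOR_BGR2GRAY); return [np.round(np.mean(np.where(g[235:280,c]<60)[0])+235,1) if (g[235:280,c]<60).any() else None for c in cols]
E
python3 - <<'E'
from h import *
from bench import eyes
for f in("press","lift"):
    a=cv2.imread(f"pics/{f}.png"); o=np.zeros((480,640,3),np.uint8)+255; o[195:305,250:390]=cv2.resize(a,(140,110),interpolation=cv2.INTER_AREA); print(f,rows(o))
im=eyes.get_image("scene")["img"][:,:,::-1].copy(); cv2.imwrite("pics/now.png",im); print(rows(im))
t=np.radians
for th in (6,4,2,0,-2,-4,-6):print(th,proj("scene",clampp(.16*np.cos(t(th)),.1+.16*np.sin(t(th)))).round(1))
E
```

```text
press [np.float64(262.0), np.float64(264.0), np.float64(264.0), np.float64(252.7)]
lift [None, np.float64(253.0), np.float64(255.0), np.float64(255.0)]
[np.float64(267.5), np.float64(269.5), np.float64(261.6), np.float64(253.9)]
6 [271.4 263.7]
4 [271.3 265.6]
2 [271.2 267.4]
0 [271.2 269.3]
-2 [271.4 271. ]
-4 [271.5 272.8]
-6 [271.8 274.5]
```

The handle dropped 5.5 px, about 5.7°, and contact is lost, so it snapped. I'll lift clear.

Emit:
{"op": "send_rows", "data": {
  "motion": [
    {"tx": 0, "ty": 0, "tz": -0.4, "turn": 0, "hand": -1},
    {"tx": 0, "ty": 0, "tz": -1, "turn": 0, "hand": -1},
    {"tx": 0, "ty": 0, "tz": -2, "turn": 0, "hand": -1},
    {"tx": 0, "ty": 0, "tz": -3.5, "turn": 0, "hand": -1},
    {"tx": 0, "ty": 0, "tz": -5, "turn": 0, "hand": -1},
    {"tx": 0, "ty": 0, "tz": -6.5, "turn": 0, "hand": -1},
    {"tx": 0, "ty": 0, "tz": -8, "turn": 0, "hand": -1},
    {"tx": 0, "ty": 0, "tz": -9.5, "turn": 0, "hand": -1},
    {"tx": 0, "ty": 0, "tz": -10, "turn": 0, "hand": -1},
    {"tx": 0, "ty": 0, "tz": -10, "turn": 0, "hand": -1}
  ]
}}

```text
clock: 9.52
position: [0.4817, 0.1653, 0.2912]
tcp_rot: [0.282, 3.125, 0.002]
contact_force: [-0.3, 0.1, 0.2]
grip_width: 0.0005
gripper_force: 0.0
```

```bash
python3 - <<'E'
from h import *
from bench import eyes
im=eyes.get_image("scene")["img"][:,:,::-1].copy(); print(rows(im))
delta([.552,.242,.105])
a=im[195:305,250:390]
cv2.imwrite("pics/locked.png",cv2.resize(a,None,fx=5,fy=5,interpolation=cv2.INTER_CUBIC))
E
```

```text
[np.float64(267.0), np.float64(269.0), np.float64(268.0), np.float64(268.0)]
t 9.5667 cm [-5.58  8.82 11.21] turn 0.0 F [-1.  -0.2 -0.4] grip 3.8277151303054815e-05 tip [0.4811 0.1651 0.2169]
```

View pics/locked.png

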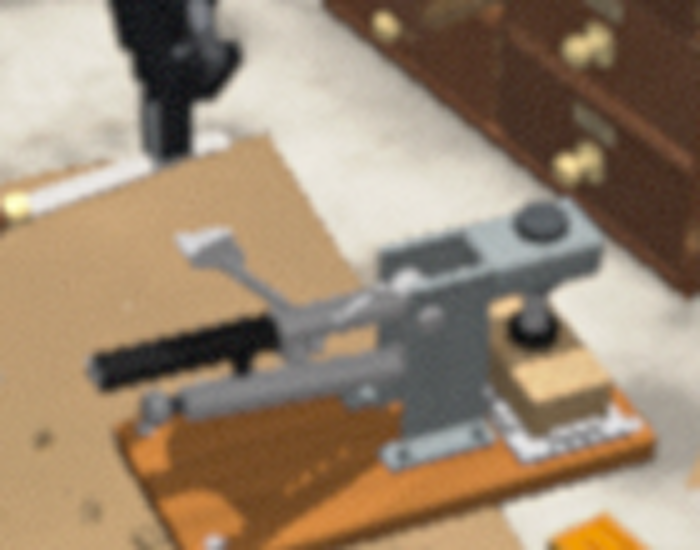

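Locked: the handle is level at (95,370), the pad is on the block, and the tab is at (205,243). Now I'll move over the tab.

Emit:
{"op": "send_rows", "data": {
  "motion": [
    {"tx": -1, "ty": 1.5, "tz": 0, "turn": 0, "hand": -1},
    {"tx": -2, "ty": 3, "tz": 0, "turn": 0, "hand": -1},
    {"tx": -3, "ty": 4.5, "tz": 0, "turn": 0, "hand": -1},
    {"tx": -4, "ty": 6.2, "tz": 0, "turn": 0, "hand": -1},
    {"tx": -5, "ty": 7.8, "tz": 1, "turn": 0, "hand": -1},
    {"tx": -5.6, "ty": 8.8, "tz": 3, "turn": 0, "hand": -1},
    {"tx": -5.6, "ty": 8.8, "tz": 5, "turn": 0, "hand": -1},
    {"tx": -5.6, "ty": 8.8, "tz": 7, "turn": 0, "hand": -1},
    {"tx": -5.6, "ty": 8.8, "tz": 8.5, "turn": 0, "hand": -1},
    {"tx": -5.6, "ty": 8.8, "tz": 9, "turn": 0, "hand": -1}
  ]
}}

```text
clock: 10.4
position: [0.5494, 0.2409, 0.1948]
tcp_rot: [-0.281, -3.122, 0.005]
contact_force: [-1.1, -0.8, -0.5]
grip_width: 0.0001
gripper_force: 0.0
```

```bash
python3 - <<'E'
from h import *
delta([.552,.242,.09])
print(tri((250+205/5,195+243/5),(265+97/4.8,175+350/4.8)))
from bench import eyes
a=eyes.get_image("scene")["img"][195:305,250:390,::-1]
cv2.imwrite("pics/tab.png",cv2.resize(a,None,fx=5,fy=5,interpolation=cv2.INTER_CUBIC))
E
```

```text
t 10.4 cm [-0.26  0.17  3.18] turn 0.0 F [-1.1 -0.8 -0.5] grip 5.137398375634663e-05 tip [0.5494 0.2409 0.1218]
(array([0.55084562, 0.24022914, 0.09012799]), np.float64(0.003332653718885575))
```

View pics/tab.png

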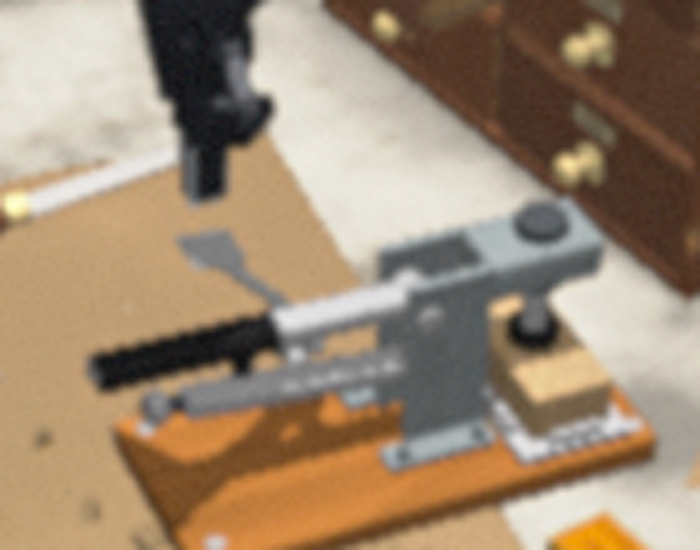

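The tip at (203,195) is directly above the tab at (207,250). I'll descend to contact.

Emit:
{"op": "send_rows", "data": {
  "motion": [
    {"tx": -0.2, "ty": 0, "tz": 0.5, "turn": 0, "hand": -1},
    {"tx": -0.2, "ty": 0, "tz": 1, "turn": 0, "hand": -1},
    {"tx": -0.2, "ty": 0, "tz": 1.5, "turn": 0, "hand": -1},
    {"tx": -0.2, "ty": 0, "tz": 2, "turn": 0, "hand": -1},
    {"tx": -0.2, "ty": 0, "tz": 2.3, "turn": 0, "hand": -1},
    {"tx": -0.2, "ty": 0, "tz": 2.5, "turn": 0, "hand": -1},
    {"tx": -0.2, "ty": 0, "tz": 2.7, "turn": 0, "hand": -1},
    {"tx": -0.2, "ty": 0, "tz": 2.9, "turn": 0, "hand": -1},
    {"tx": -0.2, "ty": 0, "tz": 2.9, "turn": 0, "hand": -1},
    {"tx": -0.2, "ty": 0, "tz": 2.9, "turn": 0, "hand": -1}
  ]
}}

```text
clock: 11.28
position: [0.5535, 0.2413, 0.1699]
tcp_rot: [-0.282, -3.129, -0.0]
contact_force: [-0.6, -0.0, 0.6]
grip_width: -0.0002
gripper_force: 0.0
```

Emit:
{"op": "send_rows", "data": {
  "motion": [
    {"tz": 0.1, "hand": -1},
    {"tz": 0.2, "hand": -1},
    {"tz": 0.3, "hand": -1},
    {"tz": 0.4, "hand": -1},
    {"tz": 0.5, "hand": -1},
    {"tz": 0.6, "hand": -1},
    {"tz": 0.7, "hand": -1},
    {"tz": 0.8, "hand": -1},
    {"tz": 0.8, "hand": -1},
    {"tz": 0.8, "hand": -1}
  ]
}}

```text
validation failed for argument at $.mo...
```

Emit:
{"op": "send_rows", "data": {
  "motion": [
    {"tx": 0, "ty": 0, "tz": 0.1, "turn": 0, "hand": -1},
    {"tx": 0, "ty": 0, "tz": 0.2, "turn": 0, "hand": -1},
    {"tx": 0, "ty": 0, "tz": 0.3, "turn": 0, "hand": -1},
    {"tx": 0, "ty": 0, "tz": 0.4, "turn": 0, "hand": -1},
    {"tx": 0, "ty": 0, "tz": 0.5, "turn": 0, "hand": -1},
    {"tx": 0, "ty": 0, "tz": 0.6, "turn": 0, "hand": -1},
    {"tx": 0, "ty": 0, "tz": 0.7, "turn": 0, "hand": -1},
    {"tx": 0, "ty": 0, "tz": 0.8, "turn": 0, "hand": -1},
    {"tx": 0, "ty": 0, "tz": 0.8, "turn": 0, "hand": -1},
    {"tx": 0, "ty": 0, "tz": 0.8, "turn": 0, "hand": -1}
  ]
}}

```text
clock: 12.12
position: [0.5535, 0.2413, 0.1619]
tcp_rot: [-0.282, -3.129, -0.0]
contact_force: [-0.5, 0.3, 0.9]
grip_width: -0.0002
gripper_force: 0.5
```

Emit:
{"op": "send_rows", "data": {
  "motion": [
    {"tx": 0, "ty": 0, "tz": 0.1, "turn": 0, "hand": -1},
    {"tx": 0, "ty": 0, "tz": 0.2, "turn": 0, "hand": -1},
    {"tx": 0, "ty": 0, "tz": 0.3, "turn": 0, "hand": -1},
    {"tx": 0, "ty": 0, "tz": 0.4, "turn": 0, "hand": -1},
    {"tx": 0, "ty": 0, "tz": 0.5, "turn": 0, "hand": -1},
    {"tx": 0, "ty": 0, "tz": 0.6, "turn": 0, "hand": -1},
    {"tx": 0, "ty": 0, "tz": 0.7, "turn": 0, "hand": -1},
    {"tx": 0, "ty": 0, "tz": 0.8, "turn": 0, "hand": -1},
    {"tx": 0, "ty": 0, "tz": 0.8, "turn": 0, "hand": -1},
    {"tx": 0, "ty": 0, "tz": 0.8, "turn": 0, "hand": -1}
  ]
}}

```text
clock: 12.95
position: [0.5533, 0.2412, 0.1541]
tcp_rot: [-0.282, -3.129, 0.0]
contact_force: [-2.4, 0.1, 5.8]
grip_width: -0.0
gripper_force: 2.1
```

Contact, 5.8 N at the tip height of 81 mm. On in 4 mm steps.

Emit:
{"op": "send_rows", "data": {
  "motion": [
    {"tx": 0, "ty": 0, "tz": 0.1, "turn": 0, "hand": -1},
    {"tx": 0, "ty": 0, "tz": 0.2, "turn": 0, "hand": -1},
    {"tx": 0, "ty": 0, "tz": 0.3, "turn": 0, "hand": -1},
    {"tx": 0, "ty": 0, "tz": 0.4, "turn": 0, "hand": -1},
    {"tx": 0, "ty": 0, "tz": 0.4, "turn": 0, "hand": -1},
    {"tx": 0, "ty": 0, "tz": 0.4, "turn": 0, "hand": -1},
    {"tx": 0, "ty": 0, "tz": 0.4, "turn": 0, "hand": -1},
    {"tx": 0, "ty": 0, "tz": 0.4, "turn": 0, "hand": -1},
    {"tx": 0, "ty": 0, "tz": 0.4, "turn": 0, "hand": -1},
    {"tx": 0, "ty": 0, "tz": 0.4, "turn": 0, "hand": -1}
  ]
}}

```text
clock: 13.78
position: [0.5531, 0.241, 0.1511]
tcp_rot: [-0.282, -3.129, 0.001]
contact_force: [-4.6, -0.0, 11.3]
grip_width: 0.0001
gripper_force: 5.1
```

```bash
python3 - <<'E'
from h import *
from bench import eyes
print(rows(eyes.get_image("scene")["img"][:,:,::-1].copy()))
E
```

```text
[np.float64(267.5), np.float64(267.5), np.float64(267.0), np.float64(267.0)]
```

Emit:
{"op": "send_rows", "data": {
  "motion": [
    {"tx": 0, "ty": 0, "tz": 0.1, "turn": 0, "hand": -1},
    {"tx": 0, "ty": 0, "tz": 0.2, "turn": 0, "hand": -1},
    {"tx": 0, "ty": 0, "tz": 0.3, "turn": 0, "hand": -1},
    {"tx": 0, "ty": 0, "tz": 0.4, "turn": 0, "hand": -1},
    {"tx": 0, "ty": 0, "tz": 0.4, "turn": 0, "hand": -1},
    {"tx": 0, "ty": 0, "tz": 0.4, "turn": 0, "hand": -1},
    {"tx": 0, "ty": 0, "tz": 0.4, "turn": 0, "hand": -1},
    {"tx": 0, "ty": 0, "tz": 0.4, "turn": 0, "hand": -1},
    {"tx": 0, "ty": 0, "tz": 0.4, "turn": 0, "hand": -1},
    {"tx": 0, "ty": 0, "tz": 0.4, "turn": 0, "hand": -1}
  ]
}}

```text
clock: 14.67
position: [0.5538, 0.2411, 0.1457]
tcp_rot: [0.282, 3.129, -0.0]
contact_force: [0.1, -1.9, 1.8]
grip_width: -0.0001
gripper_force: 0.8
```

```bash
python3 - <<'E'
from h import *
from bench import eyes
print(rows(eyes.get_image("scene")["img"][:,:,::-1].copy()))
E
```

```text
[None, None, None, None]
```

The force dropped and the handle has left its locked position. I'll lift straight off.

Emit:
{"op": "send_rows", "data": {
  "motion": [
    {"tx": 0, "ty": 0, "tz": -1, "turn": 0, "hand": -1},
    {"tx": 0, "ty": 0.5, "tz": -2.5, "turn": 0, "hand": -1},
    {"tx": 0, "ty": 1, "tz": -4.5, "turn": 0, "hand": -1},
    {"tx": 0, "ty": 1.5, "tz": -6.5, "turn": 0, "hand": -1},
    {"tx": 0, "ty": 2, "tz": -9, "turn": 0, "hand": -1},
    {"tx": 0, "ty": 3, "tz": -11, "turn": 0, "hand": -1},
    {"tx": 0, "ty": 4, "tz": -13, "turn": 0, "hand": -1},
    {"tx": 0, "ty": 5, "tz": -15, "turn": 0, "hand": -1},
    {"tx": 0, "ty": 6, "tz": -16, "turn": 0, "hand": -1},
    {"tx": 0, "ty": 6, "tz": -16, "turn": 0, "hand": -1}
  ]
}}

```text
clock: 15.55
position: [0.5657, 0.3025, 0.3096]
tcp_rot: [0.279, 3.123, 0.007]
contact_force: [0.1, -0.6, 0.2]
grip_width: -0.0
gripper_force: 0.0
```

```bash
python3 - <<'E'
from h import *
from bench import eyes
a=eyes.get_image("scene")["img"][195:315,250:390,::-1]
cv2.imwrite("pics/end.png",cv2.resize(a,None,fx=5,fy=5,interpolation=cv2.INTER_CUBIC))
E
```

```text
(no output)
```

View pics/end.png

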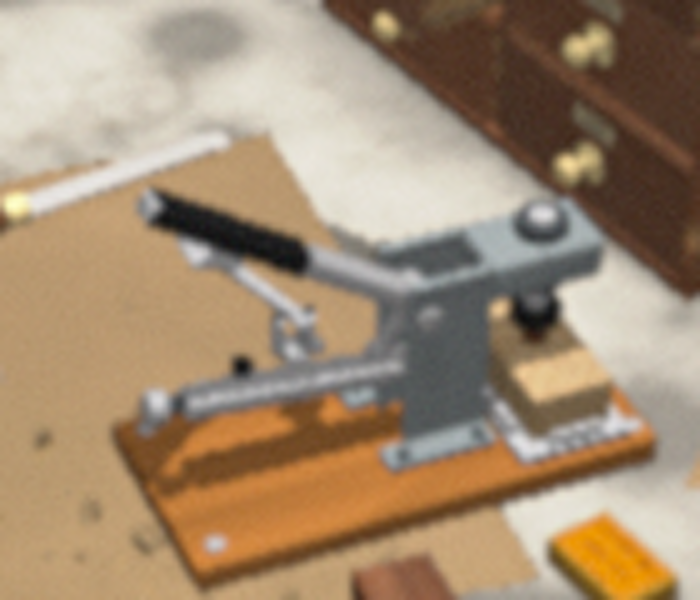

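The handle is up at (150,205), the jaw is raised and the robot is clear. One numeric check of the dowel under the pad, start against now.

```bash
python3 - <<'E'
from h import *
from bench import eyes
a=cv2.imread("pics/scene0.png"); d=eyes.get_image("scene"); b=d["img"][:,:,::-1]
for n,i in(("start",a),("now",b)):
    print(n)
    for r in range(252,268): print(r,[ "%3d/%3d"%(i[r,c,2],i[r,c,0]) for c in range(351,364)])
for z in(.074,.066): pass
c=clampp(-.07,0)
for z in (.050,.054,.058,.062,.066): print(z,proj("scene",c+[0,0,z]).round(1))
E
```

```text
start
252 [' 83/ 89', ' 80/ 87', ' 81/ 87', ' 83/ 87', ' 83/ 86', ' 77/ 81', ' 77/ 78', ' 70/ 73', ' 64/ 69', ' 78/ 77', '127/117', '179/161', '206/186']
253 [' 84/ 82', ' 77/ 79', ' 70/ 78', ' 78/ 79', ' 78/ 82', ' 81/ 82', ' 79/ 81', ' 74/ 77', ' 66/ 66', ' 83/ 79', '144/130', '206/185', '228/206']
254 ['110/ 86', ' 80/ 69', ' 54/ 54', ' 69/ 69', ' 88/ 88', ' 95/ 96', ' 96/ 97', ' 91/ 91', ' 75/ 75', ' 69/ 65', '125/115', '197/176', '227/204']
255 ['155/101', ' 90/ 60', ' 44/ 36', ' 56/ 54', ' 83/ 82', ' 99/ 99', '101/ 99', ' 89/ 90', ' 67/ 68', ' 50/ 51', ' 95/ 84', '168/152', '217/194']
256 ['162/103', ' 85/ 53', ' 34/ 28', ' 34/ 35', ' 58/ 62', ' 75/ 78', ' 78/ 77', ' 71/ 70', ' 46/ 49', ' 27/ 25', ' 74/ 67', '154/139', '213/192']
257 ['147/ 92', ' 80/ 52', ' 28/ 20', ' 21/ 22', ' 35/ 35', ' 47/ 45', ' 41/ 42', ' 37/ 40', ' 24/ 26', ' 28/ 27', ' 75/ 68', '156/137', '211/192']
258 ['123/ 79', ' 75/ 48', ' 35/ 27', ' 24/ 22', ' 19/ 22', ' 23/ 25', ' 22/ 24', ' 22/ 20', ' 20/ 15', ' 32/ 26', ' 85/ 67', '155/131', '206/182']
259 ['127/ 80', ' 99/ 62', ' 66/ 43', ' 34/ 23', ' 23/ 22'
[... 3044 characters left out ...]
129/ 78']
264 ['133/ 80', '131/ 82', '130/ 80', '124/ 73', '122/ 76', '121/ 74', '114/ 68', '121/ 76', '125/ 77', '130/ 81', '134/ 86', '138/ 87', '146/ 91']
265 ['127/ 78', '133/ 80', '135/ 86', '135/ 85', '133/ 86', '133/ 85', '137/ 86', '137/ 87', '139/ 86', '147/ 93', '160/100', '168/106', '181/113']
266 ['127/ 79', '134/ 83', '140/ 89', '142/ 92', '144/ 94', '148/ 92', '165/106', '168/105', '173/108', '182/114', '200/123', '206/127', '214/133']
267 ['124/ 75', '138/ 86', '158/102', '174/110', '178/110', '187/115', '205/125', '211/130', '213/134', '220/133', '220/135', '223/141', '224/145']
0.05 [355.6 261.6]
0.054 [355.7 260.4]
0.058 [355.8 259.2]
0.062 [355.9 258. ]
0.066 [356.  256.7]
```

```bash
python3 - <<'E'
from h import *
b=cv2.imread("pics/now.png")
for r in range(254,270): print(r,[ "%3d/%3d"%(b[r,c,2],b[r,c,0]) for c in range(350,365)])
c=clampp(-.07,0); v=np.array([c[0]+.081,c[1]+.759,0]); v/=np.linalg.norm(v)
a=cv2.imread("pics/scene0.png")
for z in (.046,.048,.05,.052,.058,.066): print(z,"dowel foot front",proj("scene",c+[0,0,z]-.007*v).round(1),"pad front",proj("scene",c+[0,0,z]-.014*v).round(1))
E
```

```text
254 ['145/110', '169/120', '187/129', '177/122', '141/112', '112/102', '102/102', '102/104', '107/103', '148/134', '208/188', '236/217', '239/226', '237/223', '235/221']
255 ['214/139', '229/148', '236/152', '218/140', '169/121', '118/108', '113/111', '111/111', '115/110', '146/127', '207/180', '236/217', '238/226', '238/223', '236/222']
256 ['240/157', '241/156', '235/149', '206/130', '155/112', '111/103', '111/114', '116/116', '110/106', '122/105', '170/141', '226/196', '238/223', '237/223', '236/221']
257 ['232/148', '215/134', '174/109', '133/ 88', '111/ 90', '107/105', '110/110', '111/116', '103/103', ' 94/ 88', '127/104', '186/158', '229/202', '236/220', '237/224']
258 ['182/115', '152/ 96', '101/ 65', ' 67/ 57', ' 83/ 87', '105/108', '114/114', '114/115', '104/104', ' 81/ 78', ' 81/ 66', '134/108', '196/164', '228/199', '236/220']
259 ['135/ 87', '101/ 66', ' 53/ 35', ' 44/ 48', ' 81/ 81', '107/106', '113/114', '112/110', ' 99/100', ' 67/ 70', ' 49/ 44', ' 89/ 64', '150/115', '199/165', '229/204']
260 ['134/ 83', ' 90/ 57', ' 39/ 30', ' 32/ 33', ' 64/ 66', ' 90/ 90', '100/102'
[... 1284 characters left out ...]
['105/ 67', '126/ 78', '161/100', '200/126', '228/142', '230/143', '232/146', '233/150', '236/153', '235/152', '234/154', '231/147', '231/150', '230/146', '229/145']
269 ['101/ 60', '122/ 78', '174/109', '221/139', '238/151', '238/155', '237/154', '236/152', '236/153', '235/154', '235/153', '233/147', '232/150', '230/148', '231/151']
0.046 dowel foot front [355.4 264.5] pad front [355.3 266.2]
0.048 dowel foot front [355.4 263.9] pad front [355.3 265.6]
0.05 dowel foot front [355.5 263.3] pad front [355.4 265. ]
0.052 dowel foot front [355.5 262.7] pad front [355.4 264.4]
0.058 dowel foot front [355.7 260.9] pad front [355.5 262.6]
0.066 dowel foot front [355.8 258.5] pad front [355.7 260.2]
```

The locked pad's front edge, at row 264.7, lies on the block's plane to about 1 mm, so the dowel went home. I'm handing in.

```bash
python3 -c "
from bench import workorder; print(workorder.finish_job())"
```

```text
the job is handed in; nothing more can be done
None
```

I handed in the job at about 16 s of the 64 s: the handle snapped over centre on the second press (the first stopped short), the clamp held by itself for over 3 s, and the release lever sprang handle and jaw open. From the pictures the dowel looks fully home, to within about 1 mm.

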